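Refit the sprung spindle of the roll holder

ROBOT

A 7-joint arm with a two-finger parallel gripper is mounted at the origin on a cart in front of the work surface, level with it; the furniture and walls round the work are solid. World frame = base frame: x ahead of the robot, y to its left, z up, the work surface at z = 0. Lengths are in m, angles in rad, forces in N, time in s.
With the tool pointing down it reaches from about 0.4 to 0.85 m from the base axis. Payload 4.5 kg.
Tool frame: the origin (TCP) lies at the very end of the fingers, on their centre line; the grasp point (between the pads) lies ctrl.grip_depth behind it (ctrl.grip_depth is the distance from the TCP to the grasp point, in m); z points along the fingers, y is the line along which they close (so a half turn about z gives the same grasp; the last joint's range is limited). The gripper opens to 88 mm and grips with 3 to 60 N. Pads are 18 mm wide; open, the fingers measure 123 mm over their backs; the gripper's body (75 mm by 187 mm) begins 45 mm behind the grasp point.
Start: joints at [1.367, 0.689, -0.195, 1.565, 0.157, 0.902, -0.215], TCP at [0.147, -0.607, 0.212] pointing down, gripper open.
Joint ranges: [-3.01, 3.01], [-0.46, 2.08], [-1.47, 1.51], [0.13, 2.56], [-1, 4.14], [0.04, 2.09], [-2.66, 2.66]. Speed limits (rad/s): [2.57, 2.57, 3.14, 3.14, 3.14, 3.14, 3.14].

INTERFACE

Orientations are given as a unit quaternion [w, x, y, z].
In Python, from plant import ctrl gives the robot as it stands.
- The arm moves only by the tool step_arm, never from a script. Its argument "steps" is a list of rows, each a list of 2 entries, a list of its own where there are three numbers: the shift along the world's x, y, z each as a share of 30 mm, from -1 to 1, then the turn about the world's z as a share of 0.1 rad, from -1 to 1. In form: [[[x, y, z], yaw], ...]. A call has 1 to 12 rows; each row shifts and turns the commanded pose from where the row before left it; what a row does not reach is not made up. A row lasts 1/10 s, in which the tool goes at most 50 mm and 8.59 degrees, less where a joint would pass 70% of its speed; a pose out of reach is approached as far as the arm can. A call with a number of a shift or a turn outside -1 to 1 is refused whole. A call with a gripper value outside its range is refused whole. "hand" is the gripper command: -1 is fully open, 1 is shut, values between are in proportion, set as the call begins (left out, the last holds). The fingers move at their own pace and stop on an object; "grip_force" is the grip in N (left out, the last holds). Time passes only in rows, so rows that do not move let the fingers close. It gives the time, the measured TCP pose, the force, the opening and the grip force at its end, in the units of the state.
- ctrl.observe(): the state, without advancing time (a new reading comes with each control period).
- ctrl.camera(name): name is "side" or "top"; returns (picture, depth): 480x640x3 uint8, red, green, blue; 480x640 float32, m along the optical axis (not along the pixel's ray), 0 where there is no reading.
- ctrl.camera_info(name): a dict with "vertical_fov" (degrees; the focal length in pixels is half the picture's height over the tangent of half this angle, whatever the lens; pixels are square), "cx", "cy" (the principal point, pixels), "extrinsics" (4x4, takes a point from camera to world coordinates). Camera axes: x right, y down, z forward; pixel columns grow to the right and rows downward; lengths in m; the calibration is good to about 2 mm. A picture is of the moment at which its call begins. camera_info takes no time and is no camera call.
- ctrl.job_done(): hands the job in; it is judged then, once.
The state is a dict: "time_s": time; "joints": joint angles; "dq": joint speeds; "tau": joint torques, N m; "position": TCP position; "eef_rot": TCP orientation; "contact_force": force on the tool from outside, world axes, zero at the start; "torque": the same for the moment, N m; "opening": opening from 0.0 (shut) to 1.0 (fully open); "grip_force": force on a finger pad.
Only numpy, scipy, OpenCV 4.12 (cv2) and the standard library are available. Lean on these libraries where they do the work, as an engineer would, in place of code of your own. Each camera call takes 0.05 s, during which the arm holds its last target. There are 200 camera calls.

TASK

The spring-loaded spindle of the kitchen roll holder was taken out to be wiped and lies on the worktop. Put it back: squeeze it shorter, fit its two ends into the two cups of the holder, either way round, then let it spring out and let go of it, so that both ends sit fully home. Then push the locking lever on the holder's right-hand side over to the back as far as it goes, and leave everything else where it stands.

Things in the scene. Friction and masses are not known exactly. Their poses are not given: they have to be found in the camera images.
- holder: Roll holder, fixed: dark steel base 100 x 310 x 10 mm, two upright aluminium cheeks. Origin: centre of the base's underside on the worktop; x to the back, y along the line through the cups to the left, z up. Cheeks: 50 mm wide in x, 14 mm thick, tops at z = 114 mm; flat inner faces at y = +110 and -110 mm, with nothing between them above the base.
- cup_left (a point): Floor centre of the left cup, holder frame (0, 120, 90) mm, axes as the holder's. The cup is a blind round hole in the cheek's inner face, 17 mm diameter, 10 mm deep, with a 3 mm chamfer at its mouth.
- cup_right (a point): Floor centre of the right cup, holder frame (0, -120, 90) mm; a hole like the left one, facing it. Wall cupboards hang about 580 mm above the worktop behind the holder.
- spindle: The spring-loaded spindle, loose, 0.14 kg in all (varies by a quarter). Origin: centre of the underside of its barrel; axes as spindle_center. It lies on the worktop on a flat of its barrel.
- spindle_center (a point): Centre of the spindle's barrel, 18 mm above the worktop as it lies. Barrel: white plastic, 180 mm long, 36 x 36 mm square section, edges rounded by 4 mm. x runs along the spindle from the fixed pin to the plunger, z up. A steel pin, 12 mm diameter, its last 5 mm tapering to 6 mm, sticks out 12 mm from the end at x = -90 mm; the plunger from the end at x = +90 mm.
- pin_tip (a point): Tip of the fixed pin on the spindle's axis: 102 mm from the barrel's centre, towards -x.
- plunger_tip (a point): Tip of the sprung steel plunger (12 mm diameter, its last 5 mm tapering to 6 mm), 54 mm out of the barrel's end and 144 mm from its centre when free. The spindle is then 246 mm long, against 240 mm between the cup floors and 220 mm between the cheeks: seated, the plunger stays pushed in 6 mm.
- plunger (a joint): How far the plunger is pushed into the barrel, m: 0 free, at most 0.034. The spring pushes back with about 1 N at 0, growing by 2.5 N per 10 mm (about 9.5 N at the stop).
- lever (a joint): Locking lever outside the right cheek, rad; turns about the line through the cups, pivot at z = 90 mm. 0: leans to the front 0.45 rad from upright; 0.45: upright; 1.2 (stop): leans to the back 0.75 rad. Starts between 0 and 0.2, stays where it is left; about 1 N at the knob moves it.
- lever_knob (a point): Centre of the lever's black ball knob (22 mm diameter), on a steel arm 10 mm thick, 60 mm from the pivot; arm and knob lie in the plane y = -158 mm of the holder, 34 mm outside the cheek's outer face. Its hub on the cheek is a black cylinder of 26 mm diameter. Axes turn with the lever.
- tin_center (a point): Bystander: a low food tin near the right edge, 86 mm diameter, 40 mm high; the point is its centre.
- cup_center (a point): Bystander: a small clear sauce cup, 66 mm diameter, 35 mm high; the point is its centre.
- mug_center (a point): Bystander: a white mug with a dotted pattern, 78 mm diameter, 93 mm high; the point is its centre.

How it is judged:
On the way, in this order (a step that is already met when the one before it is completed fails the run):
1. the spindle sits in both cups, let go of and at rest, with the lever still forward of upright (below 0.4 rad) (((distance between plunger_tip and cup_left below 0.006 m and distance between pin_tip and cup_right below 0.006 m) or (distance between plunger_tip and cup_right below 0.006 m and distance between pin_tip and cup_left below 0.006 m)) and linear speed of spindle below 0.02 m/s and contact force between spindle and the fingers below 0.1 N and value of joint lever below 0.4 rad), for 0.2 s.
2. the lever is over to the back (beyond 0.95 rad) (value of joint lever above 0.95 rad), for 0.2 s.
At the end, for the whole second after the job is handed in: The plunger tip lies within 6 mm of the floor centre of one cup and the pin tip within 6 mm of that of the other; the spindle is at rest (below 0.02 m/s) and untouched by the fingers; the lever is at rest beyond 0.95 rad (((distance between plunger_tip and cup_left below 0.006 m and distance between pin_tip and cup_right below 0.006 m) or (distance between plunger_tip and cup_right below 0.006 m and distance between pin_tip and cup_left below 0.006 m)) and linear speed of spindle below 0.02 m/s and contact force between spindle and the fingers below 0.1 N and value of joint lever above 0.95 rad and velocity of joint lever below 0.1 rad/s).
It fails at once if the tin, the sauce cup or the mug is moved by more than 30 mm (distance of any of tin_center, cup_center, mug_center from where it was at the start of the episode above 0.03 m).
It also fails if it takes over 58 s, if anything falls off the work surface, if the arm or the gripper's body presses on something with over 40 N, if the wrist force passes 120 N, or if a joint passes its speed limit or range.

## Working session

There is one attempt and no reset: what is moved stays moved. The work goes in short steps, Python scripts to look and compute and a tool call to move; the robot and the scene stay as the last step left them, time stands still between calls to the robot, and variables do not carry over. Pictures are saved under pics/ and viewed, at most 10 in all, crops included, and the job is handed in when it is done.

Besides the shell and the picture viewer there is one more tool, called after ">>>" as name([rows], argument=value, ...), one row to a line, values as JSON. step_arm: Moves the arm, as the interface text tells. Shift numbers are shares of 30 mm and turn numbers shares of 0.1 rad, none past 1 either way. Its arguments: {"type":"object","properties":{"steps":{"type":"array"},"hand":{"type":"number"},"grip_force":{"type":"number"}},"required":["steps"]}

```bash
mkdir -p pics; cat > h.py <<'E'
import numpy as np,cv2
from plant import ctrl
def cam(n):
    im,d=ctrl.camera(n);i=ctrl.camera_info(n)
    f=240/np.tan(np.radians(i["vertical_fov"])/2)
    return im,d,f,i["cx"],i["cy"],np.array(i["extrinsics"])
def pts(c):
    im,d,f,cx,cy,E=c
    v,u=np.mgrid[:480,:640]
    P=np.stack([(u-cx)/f*d,(v-cy)/f*d,d],-1)
    return P@E[:3,:3].T+E[:3,3]
def proj(c,p):
    im,d,f,cx,cy,E=c
    q=(np.asarray(p)-E[:3,3])@E[:3,:3]
    return q[...,0]/q[...,2]*f+cx,q[...,1]/q[...,2]*f+cy
E
python3 - <<'E'
from h import *
print(ctrl.grip_depth,ctrl.observe())
for n in("side","top"):
    c=cam(n);cv2.imwrite(f"pics/{n}0.png",c[0][...,::-1]);P=pts(c)
    np.savez(f"{n}0.npz",im=c[0],d=c[1],P=P)
    print(n,c[2:5],c[5].round(3).tolist())
E
```

```text
0.0187 {'time_s': 0.0, 'joints': array([ 1.36681664,  0.69001511, -0.1945226 ,  1.56635394,  0.1573103 ,
        0.9025013 , -0.21508241]), 'dq': array([ 0.00012355,  0.00025835, -0.00107709, -0.00172576, -0.00039646,
        0.00013123,  0.00029072]), 'tau': array([-1.33024446e-04, -5.27566874e+01, -1.26732677e+00, -1.53430653e+01,
       -5.27660816e-02,  6.27172718e-03,  1.58672265e-04]), 'position': array([ 0.14700212, -0.60675276,  0.21138824]), 'eef_rot': array([-9.24710260e-04,  9.92933586e-01,  1.18667626e-01, -1.79443847e-04]), 'contact_force': array([-0.45388618, -0.40847882, -0.39848312]), 'torque': array([ 0.02924947, -0.00220185,  0.01499794]), 'grip_force': 0.0, 'opening': 1.0011959224841158}
side (np.float64(617.2915923057243), 321.9399387464394, 244.44942826009492) [[0.971, -0.152, 0.186, 0.194], [-0.239, -0.642, 0.729, -1.297], [0.009, -0.752, -0.659, 1.367], [0.0, 0.0, 0.0, 1.0]]
top (np.float64(609.4061873737564), 328.87112342997796, 238.6817295511167) [[0.118, -0.771, 0.625, -0.614], [-0.993, -0.087, 0.081, -0.055], [-0.008, -0.63, -0.776, 1.552], [0.0, 0.0, 0.0, 1.0]]
```

View pics/top0.png

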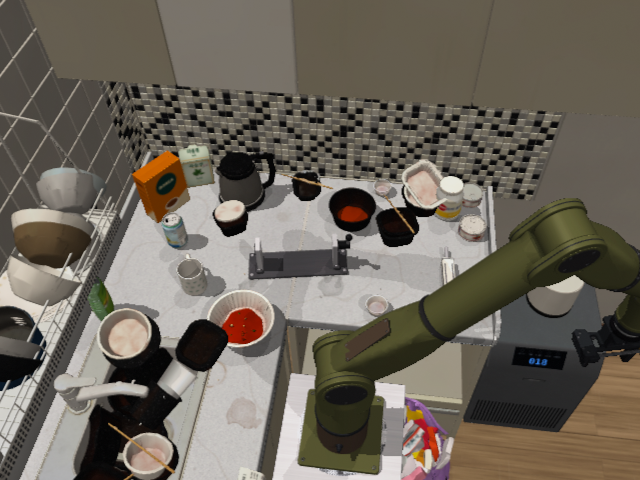

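View pics/side0.png

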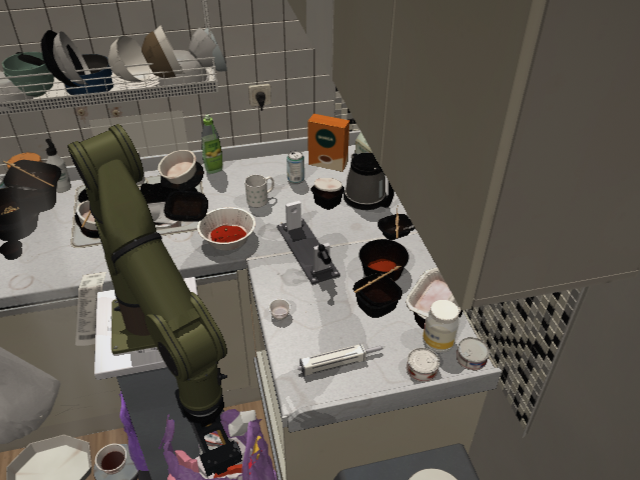

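The top view shows the holder at about (298,263) with the lever knob at (345,241). In the side view the spindle lies from (303,369) to (382,350), with the plunger to the right (back).

```bash
python3 - <<'E'
from h import *
S=np.load("side0.npz");T=np.load("top0.npz")
big=lambda a,k:cv2.resize(a[...,::-1],None,fx=k,fy=k,interpolation=cv2.INTER_CUBIC)
a=big(S["im"][330:390,285:400],3.4);b=big(S["im"][190:290,265:350],4)
c=big(T["im"][225:285,240:360],3.3)
W=np.zeros((600,800,3),np.uint8)
W[:a.shape[0],:a.shape[1]]=a;W[:b.shape[0],400:400+b.shape[1]]=b;W[402:402+c.shape[0]][:198,:c.shape[1]]=c[:198]
cv2.imwrite("pics/crop.png",W)
for n,D,(u0,u1,v0,v1) in(("spS",S,(290,395,335,385)),("spT",T,(435,465,245,285)),("hoS",S,(270,345,195,285)),("hoT",T,(240,360,230,285))):
    P=D["P"][v0:v1,u0:u1].reshape(-1,3);ok=D["d"][v0:v1,u0:u1].ravel()>0
    I=D["im"][v0:v1,u0:u1].reshape(-1,3)
    P=P[ok]
    t=P[np.abs(P[:,2])<.006];print(n,"table z",np.median(t[:,2]) if len(t) else None)
    if n[:2]=="sp":
        q=P[(P[:,2]>.028)&(P[:,2]<.05)]
        r=cv2.minAreaRect((q[:,:2]*1000).astype(np.float32));print(len(q),q[:,2].mean(),r)
        q=P[(P[:,2]>.012)&(P[:,2]<.05)]
        r=cv2.minAreaRect((q[:,:2]*1000).astype(np.float32));print(len(q),r)
    else:
        q=P[(P[:,2]>.108)&(P[:,2]<.12)]
        m=q[:,1]>q[:,1].mean()
        for k in(q[m],q[~m]):print("cheek top",len(k),k.mean(0),cv2.minAreaRect((k[:,:2]*1000).astype(np.float32)))
        q=P[(P[:,2]>.006)&(P[:,2]<.016)];print("base",len(q),cv2.minAreaRect((q[:,:2]*1000).astype(np.float32)))
        q=P[(P[:,2]>.122)];print("knob",len(q),q.mean(0),q.min(0),q.max(0))
E
```

```text
spS table z 0.0003286064572376457
796 0.035775061074966995 ((503.0135498046875, -276.8162536621094), (229.88665771484375, 45.17502975463867), 4.720770359039307)
1108 ((509.16064453125, -275.9800109863281), (244.85667419433594, 46.496639251708984), 5.27714204788208)
spT table z -0.00034687371598518535
282 0.0361692341998061 ((547.9284057617188, -273.4447021484375), (144.57958984375, 37.36558532714844), 3.562584400177002)
343 ((554.750244140625, -279.2536926269531), (57.04857635498047, 160.53489685058594), 88.21393585205078)
hoS table z 0.0005477342744735214
cheek top 60 [0.49864792 0.30777369 0.11380793] ((500.4797058105469, 309.70391845703125), (51.15571212768555, 21.66815757751465), 10.235169410705566)
cheek top 57 [0.54134881 0.07196615 0.11424519] ((547.0794677734375, 63.80940628051758), (51.73876190185547, 57.128746032714844), 20.332839965820312)
base 1510 ((536.5985107421875, 260.74298095703125), (464.0989990234375, 267.90167236328125), 76.2397232055664)
knob 55 [0.53151649 0.03364694 0.14725046] [0.52152375 0.02054615 0.12415754] [0.54043391 0.0466066  0.16307518]
hoT table z 0.00020109485378827507
cheek top 64 [0.49808784 0.30846784 0.11349222] ((499.7312927246094, 309.98956298828125), (53.51705551147461, 15.984068870544434), 12.53524398803711)
cheek top 64 [0.54035496 0.07371156 0.1132202 ] ((546.2711791992188, 66.72918701171875), (49.0476188659668, 52.01420593261719), 28.60834312438965)
base 1933 ((547.437744140625, 194.88787841796875), (219.4383087158203, 392.01275634765625), 6.371354103088379)
knob 46 [0.52670052 0.0372961  0.15043507] [0.51701766 0.02627119 0.12217289] [0.53813087 0.08315051 0.1631101 ]
```

View pics/crop.png

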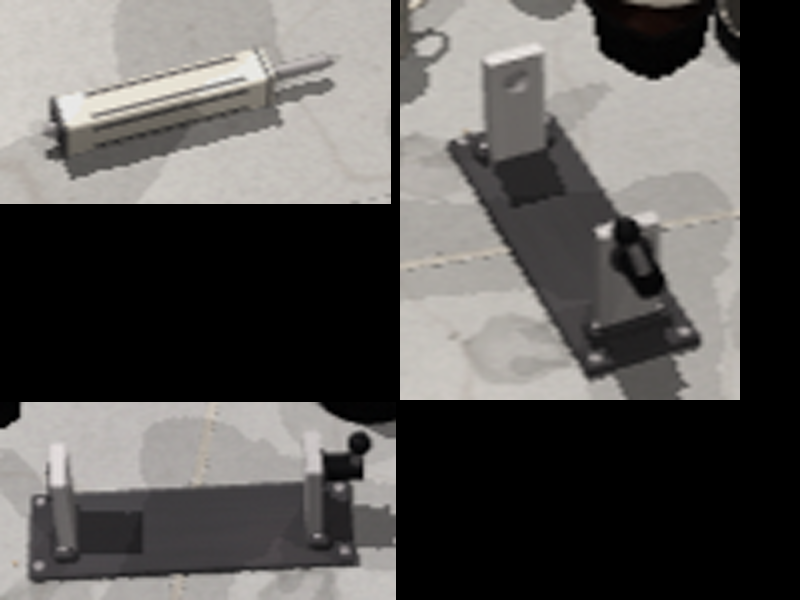

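The crops show the plunger at the spindle's back end and the holder turned about 10°. The lever leans to the front, on the right cheek. I'll refine the numbers.

```bash
python3 - <<'E'
from h import *
S=np.load("side0.npz");T=np.load("top0.npz")
def sel(D,b,z0,z1,lo=0,hi=256):
    u0,u1,v0,v1=b;P=D["P"][v0:v1,u0:u1].reshape(-1,3);g=D["im"][v0:v1,u0:u1].mean(-1).ravel()
    return P[(P[:,2]>z0)&(P[:,2]<z1)&(g>=lo)&(g<hi)]
for n,D,b in(("S",S,(270,345,195,285)),("T",T,(240,360,230,285))):
    q=sel(D,b,.111,.117,110);m=q[:,1]>.2
    for k in(q[m],q[~m]):
        k=k[np.linalg.norm(k[:,:2]-np.median(k[:,:2],0),axis=1)<.033]
        r=k[:,:2]-k[:,:2].mean(0);w=np.linalg.svd(r)[2][0]
        print(n,len(k),k.mean(0).round(4),k.min(0).round(4),k.max(0).round(4),np.degrees(np.arctan2(w[1],w[0]))%180)
    k=sel(D,b,.13,.17,0,80);print("knob",len(k),k.mean(0).round(4),k.min(0).round(4),k.max(0).round(4))
    q=sel(D,b,.007,.013,0,100);q=q[(q[:,0]>.42)&(q[:,0]<.65)&(q[:,1]<.37)&(q[:,1]>.0)];print("base",len(q),cv2.minAreaRect((q[:,:2]*1000).astype(np.float32)))
for n,D,b in(("S",S,(290,395,335,385)),("T",T,(435,465,245,290))):
    q=sel(D,b,.034,.039,60);c=np.median(q[:,:2],0);r=q[:,:2]-q[:,:2].mean(0);w=np.linalg.svd(r)[2][0];w*=np.sign(w[0])
    s=(q[:,:2]-c)@w;t=(q[:,:2]-c)@np.array([-w[1],w[0]])
    print(n,len(q),c,np.degrees(np.arctan2(w[1],w[0])),np.percentile(s,[0,1,5,95,99,100]).round(4),np.percentile(t,[0,2,50,98,100]).round(4))
    q=sel(D,b,.008,.05);s=(q[:,:2]-c)@w;o=np.argsort(s);print("ends",q[o[:4]].round(3).tolist(),q[o[-6:]].round(3).tolist())
E
```

```text
S 33 [0.5    0.3109 0.114 ] [0.4754 0.2976 0.1115] [0.5264 0.323  0.1168] 11.79956775903463
S 21 [0.5372 0.0806 0.1143] [0.5181 0.0696 0.1116] [0.5628 0.0925 0.1169] 12.255108163063568
knob 49 [0.5314 0.0332 0.1488] [0.5215 0.0205 0.1318] [0.5404 0.0461 0.1631]
base 740 ((522.4378662109375, 183.1047821044922), (99.31277465820312, 322.1822509765625), 9.95082950592041)
T 45 [0.4995 0.3083 0.1141] [0.4743 0.2986 0.1111] [0.5276 0.319  0.1167] 9.985248127112811
T 40 [0.5401 0.0785 0.1137] [0.5149 0.0707 0.1114] [0.5657 0.0878 0.1169] 9.536785916168782
knob 36 [0.5256 0.0342 0.1521] [0.517  0.0263 0.1416] [0.5381 0.0421 0.1631]
base 1161 ((520.8309326171875, 178.57989501953125), (102.5281753540039, 335.63165283203125), 9.751792907714844)
S 401 [ 0.48628642 -0.27830386] 3.3861135745143294 [-0.0895 -0.0874 -0.0799  0.0797  0.0888  0.0901] [-0.0224 -0.0179  0.0002  0.018   0.0196]
ends [[0.37, -0.283, 0.008], [0.377, -0.24, 0.009], [0.382, -0.321, 0.01], [0.382, -0.227, 0.009]] [[0.631, -0.239, 0.009], [0.636, -0.241, 0.009], [0.645, -0.261, 0.009], [0.655, -0.291, 0.011], [0.653, -0.26, 0.01], [0.665, -0.225, 0.009]]
T 139 [ 0.53033296 -0.27176542] -1.0696187436241078 [-0.0542 -0.0522 -0.0459  0.0366  0.0429  0.0444] [-0.0215 -0.0191 -0.0003  0.013   0.0156]
ends [[0.475, -0.26, 0.03], [0.475, -0.265, 0.041], [0.476, -0.266, 0.034], [0.476, -0.263, 0.033]] [[0.634, -0.31, 0.012], [0.637, -0.314, 0.009], [0.639, -0.263, 0.009], [0.641, -0.317, 0.009], [0.642, -0.314, 0.008], [0.647, -0.33, 0.009]]
```

>>> step_arm([
  [[0.9,0.85,0],-0.2],
  [[0.9,0.85,0],-0.2],
  [[0.9,0.85,0],-0.2],
  [[0.9,0.85,0],-0.2],
  [[0.9,0.85,0],-0.2],
  [[0.9,0.85,0],-0.2],
  [[0.9,0.85,0],-0.2],
  [[0.9,0.85,0],-0.2],
  [[0.9,0.85,0],-0.1],
  [[0.9,0.85,0],0],
  [[0.9,0.85,0],0],
  [[0.9,0.85,0],0],
], hand=-1)

```text
time_s: 1.3
position: [0.472, -0.3001, 0.2119]
eef_rot: [-0.0, 0.999, 0.034, -0.0]
contact_force: [-0.4, -1.1, 0.1]
opening: 1.0
grip_force: 0.0
```

>>> step_arm([
  [[0.47,0.74,-1],0],
  [[0,0,-1],0],
  [[0,0,-1],0],
  [[0,0,-1],0],
  [[0,0,0],0],
  [[0,0,0],0],
])

```text
time_s: 1.9
position: [0.4852, -0.2792, 0.0923]
eef_rot: [-0.0, 0.999, 0.034, -0.0]
contact_force: [0.4, 0.1, -0.1]
opening: 1.001
grip_force: 0.0
```

```bash
python3 - <<'E'
from h import *
s=cam("side");t=cam("top");print(ctrl.observe()["position"])
big=lambda a,k:cv2.resize(a[...,::-1],None,fx=k,fy=k,interpolation=cv2.INTER_CUBIC)
cv2.imwrite("pics/g1.png",np.vstack([big(s[0][290:400,270:420],4)[:300],big(t[0][230:330,400:550],4)[:300]]))
E
```

```text
[ 0.48629311 -0.2798109   0.09365415]
```

View pics/g1.png

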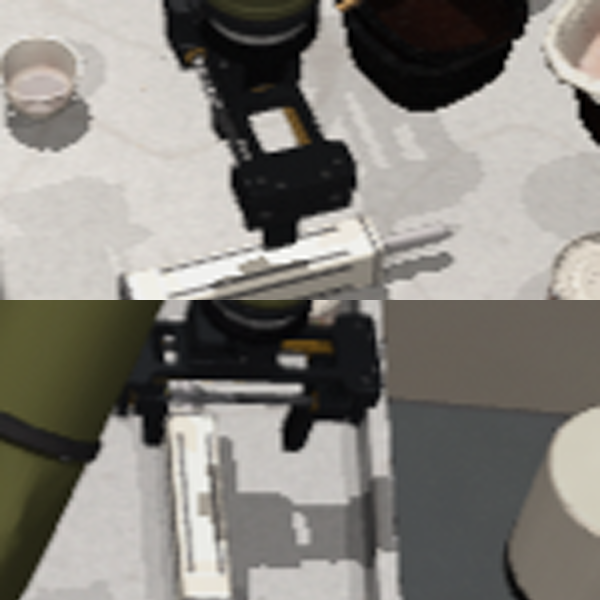

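The crops show the open fingers (275,215 in the upper one) over the middle of the barrel, straddling it. I'll go down and grip.

>>> step_arm([
  [[0,0,-0.9],0],
  [[0,0,-0.9],0],
  [[0,0,-0.6],0],
  [[0,0,-0.45],0],
  [[0,0,0],0],
])

```text
time_s: 2.5
position: [0.4852, -0.2792, 0.0064]
eef_rot: [-0.0, 0.999, 0.034, -0.0]
contact_force: [-0.8, -0.1, -0.3]
opening: 1.002
grip_force: 0.0
```

>>> step_arm([
  [[0,0,0],0],
  [[0,0,0],0],
  [[0,0,0],0],
  [[0,0,0],0],
  [[0,0,0],0],
  [[0,0,0],0],
  [[0,0,0],0],
  [[0,0,0],0],
], hand=1, grip_force=35)

```text
time_s: 3.3
position: [0.4853, -0.279, 0.0068]
eef_rot: [-0.0, 0.999, 0.034, -0.0]
contact_force: [0.3, 0.6, 1.2]
opening: 0.394
grip_force: 35.0
```

>>> step_arm([
  [[0,0,1],0],
  [[0,0,1],0],
  [[0,0,1],0.3],
  [[0,0.4,1],0.7],
  [[0,0.7,1],0.7],
  [[0,0.7,1],0.7],
  [[0,0.8,1],0.7],
  [[0,0.8,0],0.7],
  [[0,0.8,0],0.7],
  [[0,0.8,0],0.7],
  [[0,0.8,0],0.7],
  [[0,0.8,0],0.7],
])

```text
time_s: 4.5
position: [0.4848, -0.0804, 0.2165]
eef_rot: [-0.0, 0.934, 0.357, -0.0]
contact_force: [0.7, 0.1, -1.5]
opening: 0.394
grip_force: 35.0
```

>>> step_arm([
  [[0,0.8,0],0.7],
  [[0,0.8,0],0.7],
  [[0,0.8,0],0.7],
  [[0,0.8,0],0.7],
  [[0,0.8,0],0.7],
  [[0,0.8,0],0.7],
  [[0,0.8,0],0.7],
  [[0,0.8,0],0.7],
  [[0,0.8,0],0.7],
  [[0,0.3,0],0.7],
  [[0,0,0],0],
  [[0,0,0],0],
])

```text
time_s: 5.7
position: [0.485, 0.1428, 0.2164]
eef_rot: [0.0, 0.757, 0.654, -0.001]
contact_force: [-0.3, -0.7, -0.2]
opening: 0.396
grip_force: 35.0
```

```bash
cat > m.py <<'E'
from h import *
import sys
o=ctrl.observe();p=o["position"];q=o["eef_rot"];ya=2*np.arctan2(q[2],q[1]);u=np.array([np.cos(ya),np.sin(ya)]);n=np.array([-u[1],u[0]])
print(p.round(4),np.degrees(ya))
za=p[2]+.0115
ims=[]
for nm in("side","top"):
    c=cam(nm);P=pts(c);d=P[...,:2]-p[:2];s=d@u;t=d@n;z=P[...,2]-za
    m=(abs(t)<.035)&(abs(z)<.03)&(c[1]>0)
    for a,b,l in((.1,.16,"plunger"),(-.12,-.094,"pin"),(.05,.088,"barP"),(-.088,-.05,"barN")):
        k=m&(s>a)&(s<b)&((abs(z)<.012)&(abs(t)<.015) if l[0]=="p" else z>.012)
        if k.any():print(nm,l,k.sum(),"t",np.median(t[k]).round(4),"z",np.median(z[k]).round(4),"s",s[k].min().round(4),s[k].max().round(4))
    U,V=proj(c,np.r_[p[:2],za]);U,V=int(U),int(V)
    im=c[0][...,::-1].copy()
    f=(np.vstack([im[V-50:V+50,U-100:U+100]]));ims.append(cv2.resize(f,None,fx=3,fy=3,interpolation=cv2.INTER_CUBIC))
cv2.imwrite(sys.argv[1],np.vstack(ims))
E
python3 m.py pics/m1.png
```

```text
[0.485  0.1428 0.2164] 81.6836736389648
side plunger 11 t 0.0016 z 0.0057 s 0.1069 0.1348
side pin 12 t 0.0019 z 0.0037 s -0.1045 -0.0941
side barP 57 t 0.0005 z 0.0175 s 0.0502 0.0784
side barN 105 t 0.0008 z 0.0189 s -0.0877 -0.0508
top plunger 57 t 0.0035 z 0.0018 s 0.1011 0.1417
top barP 75 t 0.0047 z 0.0161 s 0.0625 0.0879
top barN 70 t 0.0069 z 0.0176 s -0.0706 -0.0503
```

View pics/m1.png

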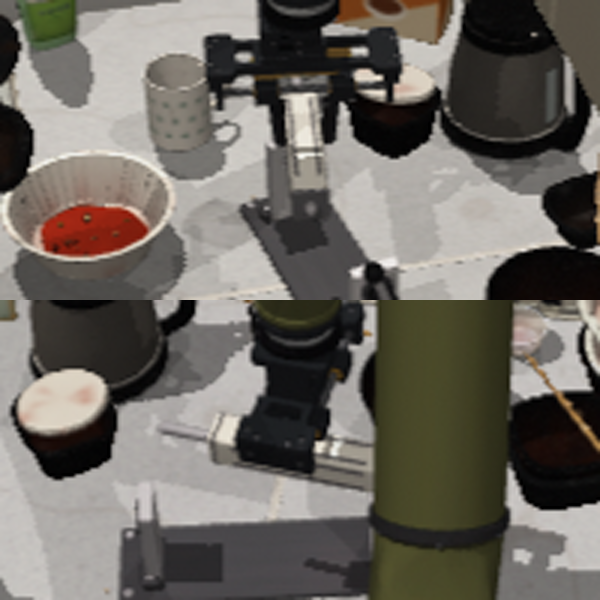

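The spindle is straight in the hand, with the plunger at (165,430) in the lower crop; the mug, at (180,100) in the upper one, is clear. Next I'll descend to cup height.

>>> step_arm([
  [[0,0.1,-0.8],0.5],
  [[0,0,-0.8],0],
  [[0,0,-0.8],0],
  [[0,0,-0.8],0],
  [[0,0,-0.8],0],
  [[0,0,-0.6],0],
  [[0,0,0],0],
  [[0,0,0],0],
])

```text
time_s: 6.6
position: [0.4856, 0.1462, 0.079]
eef_rot: [0.0, 0.74, 0.673, -0.0]
contact_force: [0.3, 0.1, -1.6]
opening: 0.392
grip_force: 35.0
```

```bash
python3 m.py pics/m2.png
```

```text
[0.4856 0.1462 0.079 ] 84.59760059172712
side plunger 1 t 0.0046 z -0.0019 s 0.1152 0.1152
side pin 8 t -0.0022 z 0.006 s -0.1042 -0.0946
side barP 40 t -0.0023 z 0.0186 s 0.05 0.0878
side barN 100 t 0.0006 z 0.018 s -0.0875 -0.0503
top plunger 59 t 0.0026 z 0.0018 s 0.1005 0.16
top barP 89 t 0.0059 z 0.0176 s 0.0539 0.087
```

View pics/m2.png

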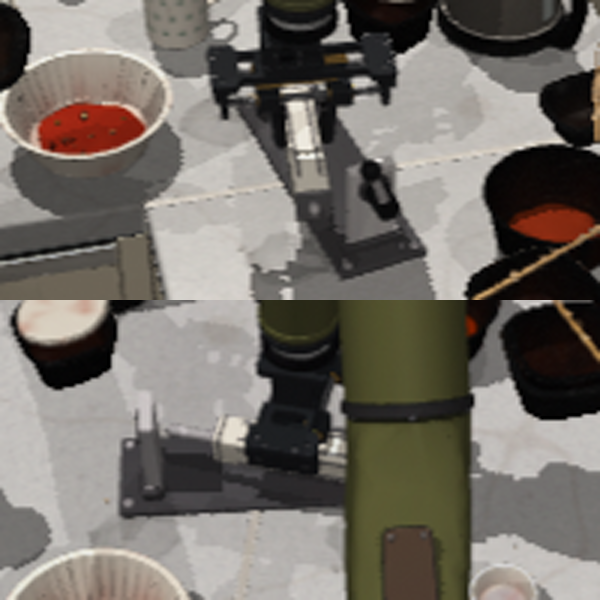

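The plunger at (190,432) in the lower crop is about 15 mm off the left cheek and the pin end is clear in front. I'll advance along the spindle's axis.

>>> step_arm([
  [[0.03,0.3,0],0],
  [[0.03,0.3,0],0],
  [[0,0,0],0],
  [[0,0,0],0],
])

```text
time_s: 7.1
position: [0.4874, 0.1655, 0.079]
eef_rot: [0.0, 0.739, 0.674, 0.001]
contact_force: [0.7, -0.5, -1.7]
opening: 0.396
grip_force: 35.0
```

>>> step_arm([
  [[0.03,0.3,0],0],
  [[0.02,0.15,0],0],
  [[0,0,0],0],
  [[0,0,0],0],
])

```text
time_s: 7.5
position: [0.4884, 0.1772, 0.0786]
eef_rot: [0.0, 0.739, 0.673, -0.001]
contact_force: [0.1, -3.5, -0.4]
opening: 0.389
grip_force: 35.0
```

>>> step_arm([
  [[0.02,0.2,0],0],
  [[0.02,0.2,0],0],
  [[0.02,0.2,0],0],
  [[0,0,0],0],
  [[0,0,0],0],
])

```text
time_s: 8.0
position: [0.4899, 0.194, 0.0784]
eef_rot: [0.001, 0.74, 0.673, -0.002]
contact_force: [0.8, -8.2, -0.4]
opening: 0.394
grip_force: 35.0
```

```bash
python3 m.py pics/m3.png; python3 - <<'E'
from plant import ctrl
import numpy as np
print(ctrl.observe()["contact_force"],ctrl.observe()["torque"])
E
```

```text
[0.4899 0.194  0.0784] 84.59919024888504
side plunger 8 t -0.0002 z 0.0028 s 0.1044 0.1226
side pin 9 t 0.0014 z 0.0069 s -0.1007 -0.0957
side barP 39 t -0.0012 z 0.0181 s 0.0502 0.0879
side barN 91 t 0.0024 z 0.018 s -0.0875 -0.0507
top plunger 16 t 0.0041 z 0.0009 s 0.1009 0.1233
top barP 74 t 0.0041 z 0.0166 s 0.0606 0.0873
top barN 63 t 0.0052 z 0.0175 s -0.0725 -0.0503
[ 5.93237720e-03 -7.92460996e+00 -1.17934043e-01] [-1.66519785 -0.06320265 -0.00450342]
```

View pics/m3.png

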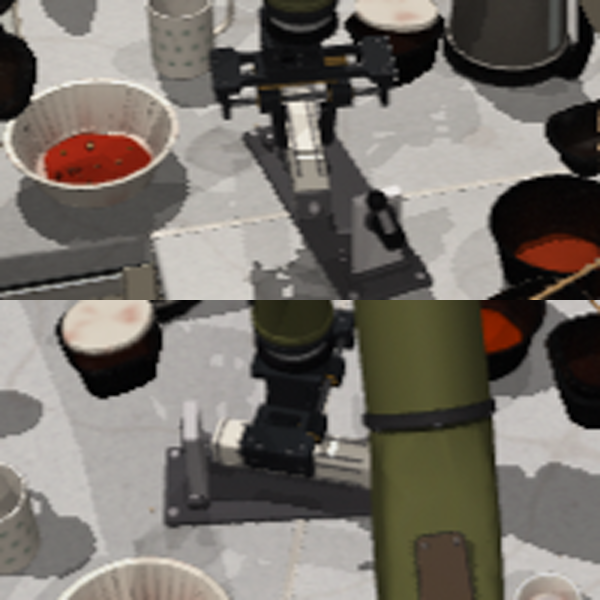

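>>> step_arm([
  [[-0.12,-0.01,0],0],
  [[0,0,0],0],
])

```text
time_s: 8.3
position: [0.4878, 0.1936, 0.0788]
eef_rot: [0.002, 0.74, 0.672, -0.001]
contact_force: [2.8, -7.1, -0.2]
opening: 0.391
grip_force: 35.1
```

>>> step_arm([
  [[-0.07,-0.01,0],0],
  [[0,0,0],0],
])

```text
time_s: 8.5
position: [0.4867, 0.1934, 0.079]
eef_rot: [0.002, 0.741, 0.672, -0.0]
contact_force: [4.7, -7.0, -0.2]
opening: 0.397
grip_force: 35.3
```

Side force builds as I press, so the tip is held in the cup. I'll swing the spindle in line about the plunger tip.

>>> step_arm([
  [[0.19,0.02,0],0],
  [[0.23,0.06,0],0.66],
  [[0.23,0.05,0],0.66],
  [[0.23,0.04,0],0.67],
  [[0.23,0.02,0],0.66],
  [[0,0,0],0],
  [[0,0,0],0],
])

```text
time_s: 9.2
position: [0.52, 0.1986, 0.0787]
eef_rot: [0.002, 0.645, 0.764, -0.001]
contact_force: [3.7, -8.3, -0.3]
opening: 0.391
grip_force: 35.1
```

```bash
python3 m.py pics/m4.png
```

```text
[0.52   0.1986 0.0787] 99.64934159667378
side plunger 1 t 0.0144 z -0.0006 s 0.1102 0.1102
side barP 7 t -0.0126 z 0.0175 s 0.0503 0.0857
side barN 99 t 0.0037 z 0.0189 s -0.0877 -0.0501
top plunger 13 t -0.0 z 0.0006 s 0.1017 0.1226
top barP 93 t 0.0054 z 0.0164 s 0.0516 0.0858
top barN 93 t 0.0066 z 0.0183 s -0.0841 -0.0505
```

View pics/m4.png

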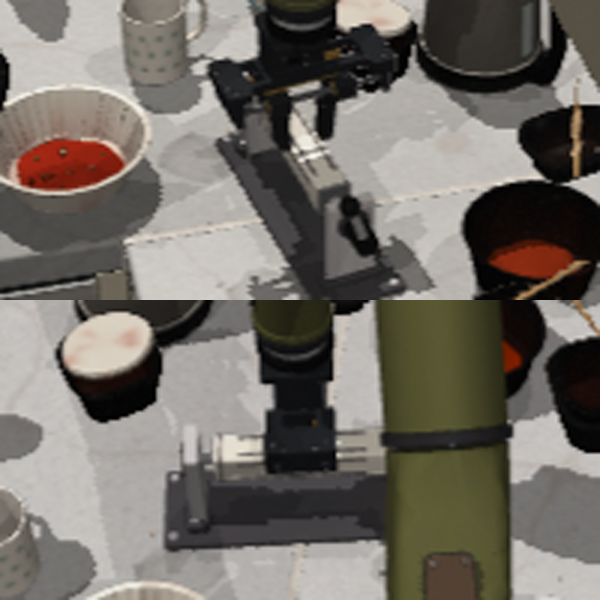

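The spindle now lies in line between the cheeks. I'll move it to the right, into the right cup.

>>> step_arm([
  [[0.03,-0.2,0],0],
  [[0.03,-0.2,0],0],
  [[0,0,0],0],
  [[0,0,0],0],
])

```text
time_s: 9.7
position: [0.5217, 0.1883, 0.079]
eef_rot: [0.001, 0.645, 0.764, 0.0]
contact_force: [3.3, -4.9, -0.9]
opening: 0.394
grip_force: 35.1
```

>>> step_arm([
  [[0.02,-0.12,0],0],
  [[0.02,-0.12,0],0],
  [[0,0,0],0],
  [[0,0,0],0],
])

```text
time_s: 10.1
position: [0.5223, 0.1823, 0.079]
eef_rot: [0.001, 0.644, 0.765, 0.001]
contact_force: [3.4, -3.8, -1.0]
opening: 0.397
grip_force: 35.1
```

>>> step_arm([
  [[0.015,-0.1,0],0],
  [[0.015,-0.1,0],0],
  [[0,0,0],0],
  [[0,0,0],0],
])

```text
time_s: 10.5
position: [0.5229, 0.1765, 0.0789]
eef_rot: [0.0, 0.644, 0.765, 0.001]
contact_force: [5.4, -3.0, -3.1]
opening: 0.395
grip_force: 35.0
```

>>> step_arm([
  [[0.01,-0.07,0],0],
  [[0,0,0],0],
  [[0,0,0],0],
])

```text
time_s: 10.8
position: [0.5231, 0.1752, 0.0789]
eef_rot: [0.0, 0.643, 0.765, 0.001]
contact_force: [5.3, 0.0, -3.7]
opening: 0.394
grip_force: 35.0
```

>>> step_arm([
  [[0.08,-0.03,-0.05],0],
  [[0,0,0],0],
  [[0,0,0],0],
])

```text
time_s: 11.1
position: [0.5237, 0.175, 0.0773]
eef_rot: [-0.001, 0.643, 0.766, 0.001]
contact_force: [-0.2, 3.4, 1.4]
opening: 0.398
grip_force: 35.0
```

```bash
python3 m.py pics/m5.png
```

```text
[0.5237 0.175  0.0773] 99.9466043752499
side pin 26 t 0.0082 z 0.0059 s -0.1191 -0.0979
side barP 4 t -0.013 z 0.0155 s 0.0501 0.078
side barN 76 t 0.0026 z 0.0181 s -0.0877 -0.0504
top plunger 45 t 0.0031 z 0.0018 s 0.1013 0.1469
top barP 100 t 0.0057 z 0.0176 s 0.0513 0.0876
top barN 63 t 0.009 z 0.0183 s -0.0754 -0.0507
```

View pics/m5.png

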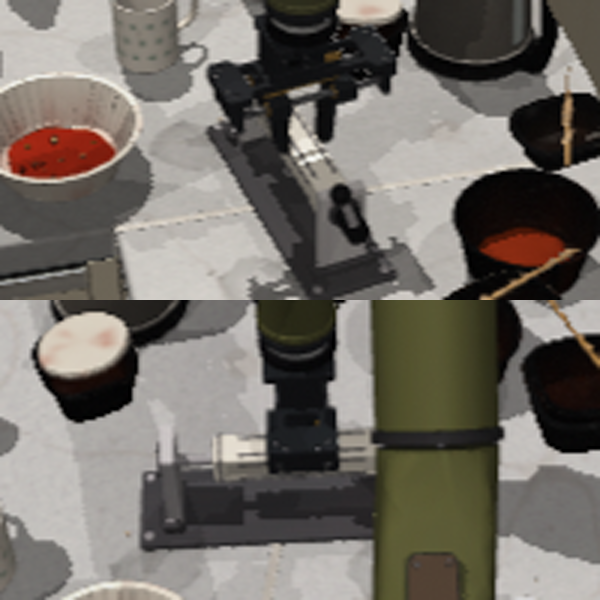

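Both ends appear home: the barrel end is against the right cheek, and the force along the spindle has changed sign. I'll release it slowly and back off upwards.

>>> step_arm([
  [[0,0,0],0],
  [[0,0,0],0],
  [[0,0,0],0],
  [[0,0,0],0],
  [[0,0,0],0],
  [[0,0,0],0],
  [[0,0,0],0],
  [[0,0,0],0],
], hand=-1)

```text
time_s: 12.0
position: [0.5247, 0.1731, 0.0772]
eef_rot: [0.0, 0.644, 0.765, 0.0]
contact_force: [-0.1, 0.3, 0.1]
opening: 0.999
grip_force: 0.0
```

>>> step_arm([
  [[0,0,0.7],0],
  [[0,0,0.9],0],
  [[0,0,1],0],
  [[0,0,1],0],
  [[0,0,1],0],
  [[0,0,1],0],
  [[0,0,1],0],
  [[0,0,0],0],
  [[0,0,0],0],
])

```text
time_s: 12.9
position: [0.5246, 0.173, 0.2754]
eef_rot: [0.0, 0.644, 0.765, 0.0]
contact_force: [-0.5, -0.3, -0.5]
opening: 0.998
grip_force: 0.0
```

```bash
python3 - <<'E'
from h import *
print(ctrl.observe()["position"])
s=cam("side");t=cam("top")
np.savez("s6.npz",P=pts(s),im=s[0]);np.savez("t6.npz",P=pts(t),im=t[0])
yh=np.array([-.1702,.9854]);xh=np.array([.9854,.1702]);O=np.array([.519,.194])
for c,n in((s,"s"),(t,"t")):
    P=pts(c);d=P[...,:2]-O;X=d@xh;Y=d@yh;Z=P[...,2]
    for l,k in(("top of barrel",(abs(X)<.02)&(abs(Y)<.107)&(Z>.102)&(Z<.114)),("plunger",(abs(X)<.015)&(Y>.075)&(Y<.105)&(Z>.08)&(Z<.102)),("knob",(Y<-.14)&(Y>-.175)&(abs(X)<.07)&(Z>.13)&(Z<.17))):
        if k.any():print(n,l,k.sum(),"X",np.median(X[k]).round(4),"Y",Y[k].min().round(4),np.median(Y[k]).round(4),Y[k].max().round(4),"Z",np.median(Z[k]).round(4))
    for e in(-.05,0.04):
        k=(abs(X)<.02)&(abs(Y-e)<.02)&(Z>.102)&(Z<.114)
        if k.any():print("  z,x at",e,np.median(Z[k]).round(4),np.median(X[k]).round(4))
big=lambda a,k:cv2.resize(a[...,::-1],None,fx=k,fy=k,interpolation=cv2.INTER_CUBIC)
cv2.imwrite("pics/r.png",np.hstack([big(s[0][190:290,265:350],4),big(t[0][215:315,240:350],4)]))
E
```

```text
[0.5246495  0.1730108  0.27541018]
s top of barrel 358 X -0.0009 Y -0.1067 -0.0152 0.0733 Z 0.107
s plunger 17 X -0.0031 Y 0.0753 0.0996 0.1045 Z 0.0941
s knob 48 X -0.0156 Y -0.1702 -0.1598 -0.1485 Z 0.1503
  z,x at -0.05 0.1067 -0.001
  z,x at 0.04 0.1067 -0.0018
t top of barrel 448 X -0.0014 Y -0.1066 -0.0194 0.0719 Z 0.1061
t plunger 38 X -0.002 Y 0.0752 0.0881 0.1035 Z 0.0913
  z,x at -0.05 0.1059 -0.0014
  z,x at 0.04 0.1067 -0.0032
```

View pics/r.png

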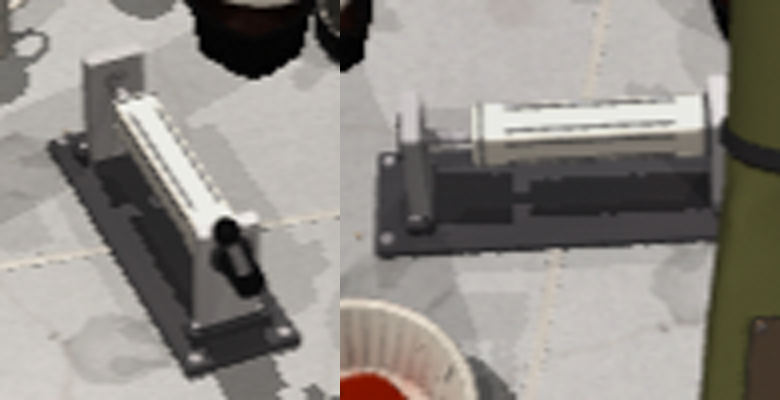

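The side and top crops show the spindle seated level in both cups, its plunger at (120,95) in the left one. The lever is still to the front at (228,230). Now the lever: shut the fingers and come down in front of the knob.

>>> step_arm([
  [[-0.24,-0.81,0],0],
  [[-0.24,-0.81,0],0],
  [[-0.24,-0.81,0],0],
  [[-0.24,-0.81,0],0],
  [[-0.24,-0.81,0],0],
  [[-0.23,-0.82,0],0],
  [[0,0,0],0],
  [[0,0,0],0],
  [[0,0,0],0],
], hand=1, grip_force=10)

```text
time_s: 13.9
position: [0.4818, 0.0284, 0.2749]
eef_rot: [-0.001, 0.643, 0.766, 0.0]
contact_force: [0.1, 0.4, 0.1]
opening: 0.208
grip_force: 0.0
```

>>> step_arm([
  [[0,0,-0.9],0],
  [[0,0,-0.9],0],
  [[0,0,-0.9],0],
  [[0,0,-0.9],0],
  [[0,0,-0.9],0],
  [[0,0,-0.65],0],
  [[0,0,0],0],
  [[0,0,0],0],
])

```text
time_s: 14.7
position: [0.482, 0.0283, 0.1208]
eef_rot: [-0.0, 0.643, 0.766, 0.0]
contact_force: [-0.0, 0.3, -0.1]
opening: 0.004
grip_force: 0.0
```

>>> step_arm([
  [[0.26,0.045,0],0],
  [[0.26,0.045,0],0],
  [[0.26,0.045,0],0],
  [[0.26,0.045,0],0],
  [[0.26,0.045,0],0],
  [[0.26,0.045,0],0],
  [[0.26,0.045,0],0],
  [[0.26,0.045,0],0],
  [[0,0,0],0],
])

```text
time_s: 15.6
position: [0.5457, 0.0383, 0.1206]
eef_rot: [0.0, 0.644, 0.765, 0.001]
contact_force: [-0.5, -0.4, 0.2]
opening: 0.003
grip_force: 0.0
```

>>> step_arm([
  [[0.16,0.03,0],0],
  [[0.16,0.03,0],0],
  [[0.16,0.03,0],0],
  [[0,0,0],0],
  [[0,0,0],0],
])

```text
time_s: 16.1
position: [0.559, 0.0407, 0.1208]
eef_rot: [0.0, 0.644, 0.765, 0.0]
contact_force: [0.4, 0.4, -0.6]
opening: 0.005
grip_force: 0.0
```

>>> step_arm([
  [[0.16,0.03,0],0],
  [[0.16,0.03,0],0],
  [[0,0,0],0],
])

```text
time_s: 16.4
position: [0.5691, 0.0426, 0.1208]
eef_rot: [0.0, 0.644, 0.765, 0.001]
contact_force: [-0.3, -0.1, -0.1]
opening: 0.009
grip_force: 0.1
```

```bash
python3 - <<'E'
from h import *
print(ctrl.observe()["contact_force"])
s=cam("side");cv2.imwrite("pics/l1.png",cv2.resize(s[0][170:300,250:400,::-1],None,fx=4,fy=4,interpolation=cv2.INTER_CUBIC))
E
```

```text
[-0.28657881 -0.13102939 -0.14900238]
```

View pics/l1.png

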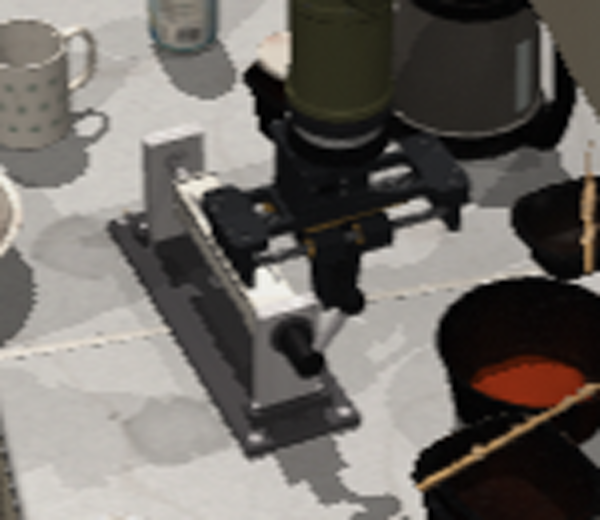

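The lever arm now leans to the back, with the knob at about (350,298) in front of the finger. I'll keep pushing until it meets the stop.

>>> step_arm([
  [[0.13,0.02,0],0],
  [[0.13,0.02,0],0],
  [[0,0,0],0],
])

```text
time_s: 16.75
position: [0.5768, 0.0438, 0.1208]
eef_rot: [0.0, 0.644, 0.765, 0.001]
contact_force: [-0.6, 0.5, 1.0]
opening: 0.006
grip_force: 0.2
```

```bash
python3 - <<'E'
from h import *
print(ctrl.observe()["contact_force"])
s=cam("side");cv2.imwrite("pics/l2.png",cv2.resize(s[0][170:300,250:400,::-1],None,fx=4,fy=4,interpolation=cv2.INTER_CUBIC))
P=pts(s);yh=np.array([-.1702,.9854]);xh=np.array([.9854,.1702]);d=P[...,:2]-[.519,.194];X=d@xh;Y=d@yh;Z=P[...,2]
k=(Y<-.14)&(Y>-.18)&(X>.01)&(X<.08)&(Z>.1)&(Z<.15);print([(X[k].min().round(3),X[k].max().round(3),Z[k].max().round(3))],k.sum())
k&=s[0].mean(-1)<70;print(k.sum(),np.percentile(X[k],[5,50,95]),np.percentile(Z[k],[5,50,95]))
E
```

```text
[-0.63369213  0.50915797  1.01900775]
[(np.float64(0.01), np.float64(0.05), np.float64(0.149))] 67
27 [0.02566232 0.03854747 0.04909387] [0.13021869 0.13872932 0.14818952]
```

>>> step_arm([
  [[0.13,0.02,0],0],
  [[0,0,0],0],
  [[0,0,0],0],
])

```text
time_s: 17.1
position: [0.5802, 0.0443, 0.1208]
eef_rot: [0.0, 0.644, 0.765, 0.0]
contact_force: [1.1, -0.9, 0.1]
opening: 0.009
grip_force: 0.2
```

>>> step_arm([
  [[0.1,0.02,0],0],
  [[0,0,0],0],
  [[0,0,0],0],
])

```text
time_s: 17.4
position: [0.5831, 0.0448, 0.1208]
eef_rot: [0.0, 0.644, 0.765, 0.0]
contact_force: [-0.2, -0.2, 1.4]
opening: 0.006
grip_force: 0.2
```

No stop force yet, so I'll lift off and look.

>>> step_arm([
  [[-0.4,-0.07,0],0],
  [[-1,-0.17,0.3],0],
  [[-1,-0.17,0.6],0],
  [[-0.6,-0.1,1],0],
  [[0,0,1],0],
  [[0,0,1],0],
  [[0,0,0],0],
])

```text
time_s: 18.1
position: [0.4952, 0.0303, 0.2412]
eef_rot: [0.003, 0.644, 0.765, 0.003]
contact_force: [0.7, -0.1, 0.5]
opening: 0.003
grip_force: 0.0
```

```bash
python3 - <<'E'
from h import *
s=cam("side");t=cam("top");yh=np.array([-.1702,.9854]);xh=np.array([.9854,.1702])
for c in(s,t):
    P=pts(c);d=P[...,:2]-[.519,.194];X=d@xh;Y=d@yh;Z=P[...,2]
    k=(Y<-.138)&(Y>-.18)&(abs(X)<.09)&(Z>.118)&(Z<.165)&(c[0].mean(-1)<70)
    if k.any():print(k.sum(),np.percentile(X[k],[5,50,95]),np.percentile(Z[k],[5,50,95]),np.median(Y[k]))
    k=(abs(X)<.02)&(abs(Y)<.107)&(Z>.102)&(Z<.114);print("barrel",k.sum(),np.median(X[k]),Y[k].max(),np.median(Z[k]))
im=s[0][180:290,260:370,::-1];cv2.imwrite("pics/l3.png",cv2.resize(im,None,fx=4,fy=4,interpolation=cv2.INTER_CUBIC))
E
```

```text
33 [0.0328998  0.04077157 0.04901663] [0.13173533 0.14249133 0.14931217] -0.1613399077143566
barrel 352 -0.002338022284020844 0.07169818380868824 0.10702828176659762
barrel 458 -0.002585377312964347 0.07174904822695738 0.10640534799197565
```

View pics/l3.png

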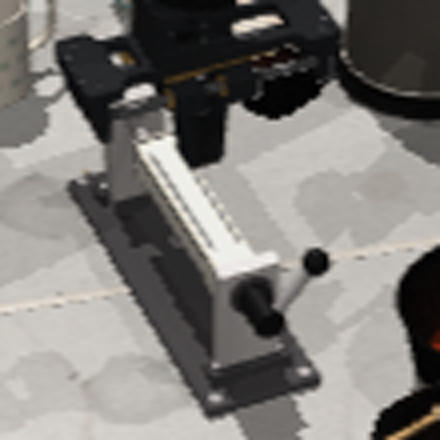

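```bash
python3 - <<'E'
from h import *
s=cam("side");yh=np.array([-.1702,.9854]);xh=np.array([.9854,.1702]);O=np.array([.519,.194])
g=(s[0][236:254,330:348].mean(-1)<75).astype(np.uint8)
n,l,st,ce=cv2.connectedComponentsWithStats(g);i=1+st[1:,4].argmax();print(st[i],ce[i]+[330,236])
for lv in(.9,.95,1,1.05,1.1,1.15,1.2):
    a=lv-.45;w=O+.06*np.sin(a)*xh-.158*yh;print(lv,np.round(proj(s,np.r_[w,.09+.06*np.cos(a)]),1))
S=np.load("side0.npz")["im"]
for p in([*(O+.025*0*xh+.117*yh),.114],[*(O-.117*yh),.114]):print(np.round(proj(s,p),1))
hub=O-.150*yh;print("hub",np.round(proj(s,np.r_[hub,.09]),1))
E
```

```text
[ 6  6  6  7 34] [338.52941176 245.14705882]
0.9 [333.6 245.3]
0.95 [334.4 245.4]
1 [335.1 245.6]
1.05 [335.9 245.8]
1.1 [336.6 246. ]
1.15 [337.3 246.3]
1.2 [338.  246.6]
[292.  203.9]
[320.1 246.8]
hub [324.3 259.2]
```

```bash
python3 -c "
from plant import ctrl
print(ctrl.job_done())"
```

```text
the job is handed in; nothing more can be done
None
```

The spindle measures as seated in both cups and released, the lever measures as against its back stop, and the job is handed in at about 18 s with no verdict returned; I viewed 12 pictures, two over the limit of 10.

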